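# Tip the file-tag bin into the drawer and ease it back

## Task

Push the grey tipping bin over past its over-centre detent, so that it tips right forward and drops all four yellow file tags into the half-open drawer. Then ease the empty bin gently back by its red grip, which by then lies under the pen ledge and can only be reached at a slant, until it stands fully upright again, without letting it snap or slam back. Leave the drawer and the things on the desk where they are, and let go of the bin.

Things in the scene. Friction and masses are not known exactly. Their poses are not given: they have to be found in the camera images.
- bin_hinge (a point): Fixed point on the bin's hinge axis at mid width, 90 mm above the desk. x is level and points forward, the way the bin tips; y is the hinge axis; z up. Upright, the bin (grey plastic scoop, 110 mm wide in y, walls 4) reaches from 80 mm behind to 52 mm ahead of this point; its floor starts at this height, its side walls rise 55 mm, its front is a 35 degree ramp
- bin_grip (a point): Centre of the bin's red grip: cylinder 34 mm long along y, 18 in diameter, with flat free ends (held across its ends, fingers closing along y, it can turn between the pads), on an 8 mm stem. Upright, it lies 75 mm behind (-x) and 125 mm above bin_hinge; radius 146 mm. A steel balance weight (20 x 100 x 30 mm) sits on the back wall, its top 40 mm below the grip's centre
- bin (a joint): Tipping angle, rad: 0 upright (stop), grows as the grip goes forward and down, 1.6 fully tipped (stop). The balance weight makes it over-centre: below 0.6 to 0.9 it falls back upright, beyond that over to 1.6; 1 to 5 N at the grip move it. Let go there, it drops fast to the stop: tipping over so is all right, dropping back upright is a slam
- ledge_edge (a point): Middle of the lower robot-side edge of the fixed olive pen ledge: 115 mm forward of bin_hinge, 310 mm above the desk. It reaches 45 mm further forward and 200 to each side, small stock on its ends to 415 mm. The tipped bin's grip is under it: an upright gripper does not fit there; one tilted 26 to 40 degrees, leaning back (-x of bin_hinge), does
- station: The fixed station, origin on the desk straight below bin_hinge, same axes: aluminium cradle cheeks at y = +-66 mm (x -80 to 12 mm, 105 mm high) carrying the bin; a low olive drawer cabinet (x 140 to 375 mm, 250 wide, 72 high); the ledge's two posts, 20 mm square, at x 148, y +-188 mm
- drawer_front (a point): Middle of the foot of the front wall, on the inner floor, of the shallow drawer (olive front, grey inside) with the round brass pull: inside 212 mm (x) by 202 mm, 41 mm deep, wall 4 mm, floor 10 mm above the desk. It slides out of the low cabinet towards the bin and stands part open below the bin's mouth; stiff to move. x points from the front wall into the cabinet, z up
- tag0: Yellow plastic file tag, 26 x 22 x 8 mm, 20 g, starts lying in the bin; origin at the centre of its underside
- tag1: Yellow plastic file tag, 26 x 22 x 8 mm, 20 g, starts lying in the bin; origin at the centre of its underside
- tag2: Yellow plastic file tag, 26 x 22 x 8 mm, 20 g, starts lying in the bin; origin at the centre of its underside
- tag3: Yellow plastic file tag, 26 x 22 x 8 mm, 20 g, starts lying in the bin; origin at the centre of its underside
- stapler: Bystander, to be left alone: tan bakelite stapler, 130 x 34 x 50 mm, lying along its x; origin at the centre of its underside
- staple_tin: Bystander, to be left alone: red tin staple box, 77 x 52 x 32 mm; origin at the centre of its underside
- paperweight: Bystander, to be left alone: black glass paperweight, 72 mm across, 44 mm high; origin at the centre of its underside

How it is judged:
By the outcome, as a careful person would: the job done as asked, in the order asked, and still so for the second after the job is handed in, with the robot touching nothing.
It also fails if it takes over 62 s, if anything falls off the work surface, if the arm or the gripper's body presses on something with over 40 N, if the wrist force passes 120 N, or if a joint passes its speed limit or range.

## Robot

A 6-joint arm with a two-finger parallel gripper is mounted at the origin on the work surface. World frame = base frame: x ahead of the robot, y to its left, z up, the work surface at z = 0. Lengths are in mm, angles in rad, forces in N, time in s.
With the tool pointing down it reaches from about 350 to 875 mm from the base axis. Payload 4.2 kg.
Tool frame: the origin (TCP) lies between the finger pads; the fingertips stand 14 mm ahead of it and the grasp point (between the pads) lies 5 mm behind it; z points along the fingers, y is the line along which they close (so a half turn about z gives the same grasp; the last joint's range is limited). The gripper opens to 87 mm and grips with 3 to 60 N. Pads are 19 mm wide; open, the fingers measure 117 mm over their backs; the gripper's body (75 mm by 190 mm) begins 51 mm behind the grasp point.
Start: joints at [1.433, 0.385, 0.008, 0, -1.194, -0.259], TCP at [241.51, 576.431, 236.55] pointing down, gripper open.
Joint ranges: [-3.14, 3.14], [-1.21, 2.06], [-1.07, 1.41], [-3.16, 2.05], [-2.99, -0.16], [-3.1, 3.1]. Speed limits (rad/s): [2.79, 2.79, 3.14, 3.14, 3.14, 3.14].

## Interface

Orientations are given as a rotation vector (axis times angle).
In Python, from plant import readout, vision, hand_in, nets gives the robot as it stands. The module is installed in compiled form; this text tells all that it offers.
- The arm moves only by the shell command python3 -m handwheel 'ROWS' [FORCE]. ROWS is a JSON object whose one key "commands" holds a list of rows, each a list of 3 entries, a list of its own where there are three numbers: the shift along the tool's x, y, z in mm, then the turn, a rotation vector about the tool's x, y, z in rad, then the opening, from -1 (shut) to 1 (fully open). In form: {"commands": [[[x, y, z], [rx, ry, rz], claw], ...]}. A call has 1 to 8 rows; each row is the pose to reach, as a shift and turn from the pose commanded when the call began, along the tool's axes at that moment; what a row does not reach only later rows make up. A row lasts 1/10 s, in which the tool goes at most 50 mm and 8.59 degrees, less where a joint would pass 70% of its speed; a pose out of reach is approached as far as the arm can. A call with a gripper value outside its range is refused whole. The fingers move at their own pace and stop on an object; FORCE is the grip in N (left out, the last holds). Time passes only in rows, so rows that repeat a pose let the fingers close. It gives the time, the measured TCP pose, the force, the opening and the grip force at its end, in the units of the state.
- readout.get_obs(): the state, without advancing time (a new reading comes with each control period).
- vision.camera(name): name is "scene" or "top" or "wrist"; returns the picture (384x512x3 uint8, red, green, blue); there is no depth.
- vision.camera_model(name): a dict with "intrinsics" (3x3 intrinsics, pixels), "distortion" ([k1, k2, p1, p2, k3] as OpenCV has them; the pictures are not rectified), "R" (3x3) and "t" (3): a world point X has camera coordinates R X + t. Camera axes: x right, y down, z forward; pixel columns grow to the right and rows downward; lengths in mm; the calibration is good to about 2 mm. A picture is of the moment at which its call begins: read the wrist's pose just before it. camera_model takes no time and is no camera call; for the wrist camera it gives the pose at the moment of the call.
- hand_in(): hands the job in; it is judged then, once.
Trained networks look in the newest picture that a camera, given by its name, has taken for a name from the list of things; names that differ only in an ending like _2 or _b are one class to them, and where a whole thing is asked for, a point or a joint stands for the part that bears it (a point fixed in the world has none). Each returns a list of dicts, best first, with "p" (0 to 1); they miss things now and then, are a little off and sometimes report something else, mostly with a low value. They report only what shows in the picture. A call takes as long as a camera call.
- nets.find_in(camera, target): "point" ([column, row] in pixels, amid what is visible of it).
The state is a dict: "time_s": time; "joint_pos": joint angles; "qvel": joint speeds; "joint_torque": joint torques, N m; "tcp_pos": TCP position; "tool_rot": TCP orientation; "force": force on the tool from outside, world axes, zero at the start; "torque": the same for the moment, N m; "opening": finger opening in mm; "grip_force": force on a finger pad.
Only numpy, scipy, OpenCV 4.12 (cv2) and the standard library are available. Lean on these libraries where they do the work, as an engineer would, in place of code of your own. Each camera call takes 0.05 s, during which the arm holds its last target. There are 200 camera calls.

## Working session

There is one attempt and no reset: what is moved stays moved. The work goes in short steps, Python scripts to look and compute and a shell command to move; the robot and the scene stay as the last step left them, time stands still between calls to the robot, and variables do not carry over. Pictures are saved under pics/ and viewed, at most 10 in all, crops included, and the job is handed in when it is done.

```bash
mkdir -p pics
python3 - <<'E'
from plant import readout, vision, nets
import cv2, numpy as np, json
o=readout.get_obs(); print({k:np.round(v,3).tolist() for k,v in o.items()})
ims=[]
for c in ["scene","top"]:
    im=vision.camera(c); ims.append(im)
    m=vision.camera_model(c); print(c,np.round(m["R"],3).tolist(),np.round(m["t"]).tolist(), np.round(m["intrinsics"]).tolist())
    for n in ["bin_grip","bin_hinge","bin","ledge_edge","drawer_front","station","tag0","stapler","staple_tin","paperweight"]:
        print(c,n,[(np.round(d["point"]).tolist(),round(d["p"],2)) for d in nets.find_in(c,n)[:4]])
    cv2.imwrite(f"pics/{c}1.png",cv2.resize(im[:,:,::-1],(800,600)))
E
```

```text
{'time_s': 0.0, 'joint_pos': [1.433, 0.386, 0.007, -0.0, -1.194, -0.259], 'qvel': [0.001, -0.001, 0.001, 0.0, 0.001, -0.001], 'joint_torque': [0.002, -39.066, 18.741, 4.22, 0.011, -0.0], 'tcp_pos': [241.299, 575.921, 235.449], 'tool_rot': [3.078, -0.619, -0.001], 'force': [-0.047, 1.224, 0.333], 'torque': [-0.016, 0.031, 0.005], 'grip_force': 0.0, 'opening': 86.75}
scene [[0.214, 0.977, 0.0], [0.536, -0.117, -0.836], [-0.817, 0.179, -0.548]] [-193.0, -147.0, 1571.0] [[435.0, 0.0, 254.0], [0.0, 435.0, 190.0], [0.0, 0.0, 1.0]]
scene bin_grip [([261.0, 188.0], 0.89)]
scene bin_hinge [([272.0, 267.0], 0.57)]
scene bin [([263.0, 194.0], 0.77)]
scene ledge_edge [([273.0, 263.0], 0.81)]
scene drawer_front [([263.0, 243.0], 0.69)]
scene station [([274.0, 266.0], 0.62)]
scene tag0 [([269.0, 196.0], 0.61), ([249.0, 206.0], 0.44), ([270.0, 204.0], 0.42)]
scene stapler [([343.0, 228.0], 0.52)]
scene staple_tin [([169.0, 248.0], 0.96)]
scene paperweight [([194.0, 213.0], 0.78)]
top [[-0.099, -0.995, -0.005], [-0.971, 0.097, -0.22], [0.219, -0.017, -0.975]] [106.0, 586.0, 1366.0] [[465.0, 0.0, 258.0], [0.0, 465.0, 196.0], [0.0, 0.0, 1.0]]
top bin_grip [([241.0, 215.0], 0.71)]
top bin_hinge [([244.0, 161.0], 0.88)]
top bin [([244.0, 214.0], 0.85), ([319.0, 205.0], 0.69)]
top ledge_edge [([246.0, 158.0], 0.81)]
top drawer_front [([246.0, 190.0], 0.77)]
top station [([245.0, 157.0], 0.8)]
top tag0 [([245.0, 157.0], 0.48)]
top stapler [([172.0, 220.0], 0.73), ([318.0, 205.0], 0.73)]
top staple_tin [([319.0, 206.0], 0.86), ([246.0, 160.0], 0.48)]
top paperweight [([299.0, 254.0], 0.7)]
```

View pics/scene1.png

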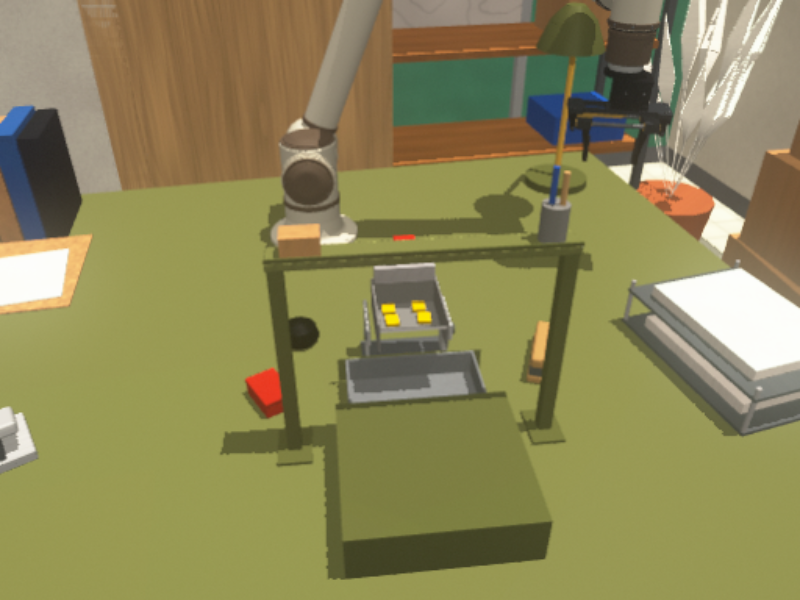

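View pics/top1.png

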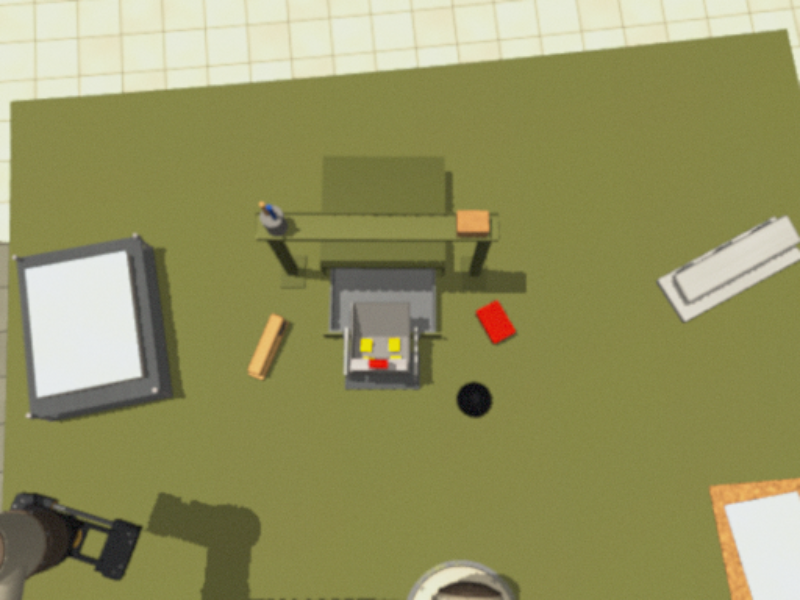

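The scene shows the bin upright at about (405,300) of 800x600, with four tags in it. The red grip shows just above the ledge at (403,238); top view has it at (378,364). The nets' bin_grip points are off it, so I'll segment the red and fit the station pose on several features.

```bash
cat > h.py <<'E'
from plant import readout, vision, nets
import cv2, numpy as np
from scipy.optimize import least_squares
from scipy.spatial.transform import Rotation as Ro
def proj(m,X):
    return cv2.projectPoints(np.asarray(X,float).reshape(-1,3),cv2.Rodrigues(m["R"])[0],np.asarray(m["t"],float),np.asarray(m["intrinsics"]),np.asarray(m["distortion"]))[0][:,0]
def red(im,near,r):
    i=im.astype(int); M=(i[...,0]>150)&(i[...,1]<70)&(i[...,2]<70)
    v,u=np.nonzero(M); k=np.hypot(u-near[0],v-near[1])<r
    return np.array([u[k].mean(),v[k].mean()]),k.sum(),(u[k].min(),u[k].max(),v[k].min(),v[k].max())
def tri(ms,ps):
    return least_squares(lambda X:np.concatenate([proj(m,X)[0]-p for m,p in zip(ms,ps)]),[450,0,200])
E
python3 - <<'E'
from h import *
ims={c:vision.camera(c) for c in("scene","top")}; ms={c:vision.camera_model(c) for c in ims}
gs,n,b=red(ims["scene"],(258,152),12); print(gs,n,b)
gt,n,b2=red(ims["top"],(242,233),12); print(gt,n,b2)
r=tri([ms["scene"],ms["top"]],[gs,gt]); print("grip",r.x,r.fun)
s=1/1.5625
obs=[("top",(-75,0,215),gt),("scene",(-75,0,215),gs),
("top",(375,125,72),(322*s,156*s)),("top",(375,-125,72),(445*s,156*s)),
("scene",(375,-125,72),(345*s,528*s)),("scene",(375,125,72),(547*s,519*s)),
("scene",(140,-125,72),(336*s,403*s)),("scene",(140,125,72),(506*s,397*s))]
def f(p,full=False):
    c,si=np.cos(p[2]),np.sin(p[2]); e=[]
    for cam,X,px in obs:
        W=[p[0]+c*X[0]-si*X[1],p[1]+si*X[0]+c*X[1],X[2]]
        e+=list(proj(ms[cam],W)[0]-px)
    return np.array(e)
q=least_squares(f,[550,0,0],loss="soft_l1"); print("station",q.x); print(f(q.x).reshape(-1,2).round(1).tolist())
for c in ims: cv2.imwrite(f"pics/{c}c.png",cv2.resize(ims[c][110:270,180:350,::-1],None,fx=4,fy=3.75))
cv2.imwrite("pics/crop.png",cv2.resize(np.hstack([ims["scene"][130:290,165:320],ims["top"][90:250,155:335]])[:,:,::-1],(800,382)))
E
```

```text
[257.76 151.48] 25 (np.int64(252), np.int64(264), np.int64(151), np.int64(152))
[242.21311475 232.54098361] 61 (np.int64(237), np.int64(247), np.int64(230), np.int64(235))
grip [463.78400339 104.37774065 221.49042046] [-0.46231938  0.02617705 -0.49426721 -0.0518926 ]
station [ 5.37440983e+02  9.89043489e+01 -1.05336982e-01]
[[-1.3, 0.7], [0.4, 2.0], [-0.3, 0.3], [-1.0, 0.6], [-2.4, 7.1], [2.6, 0.4], [-1.0, -0.3], [-1.4, -4.6]]
```

View pics/crop.png

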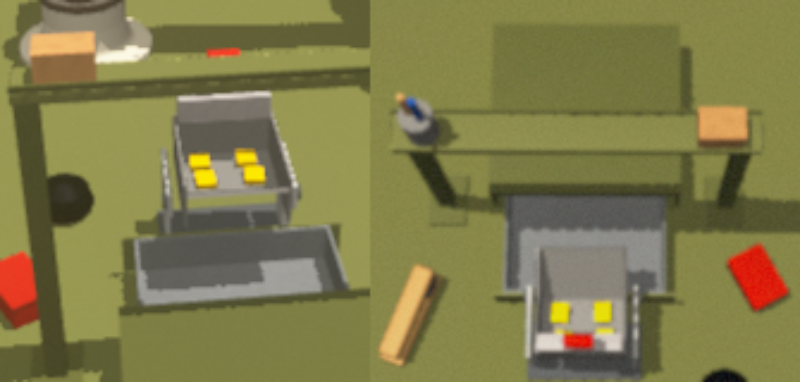

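The crops show four tags on the bin floor; the drawer lies under the bin's mouth. In the scene view only the grip's top 2 rows show above the ledge, which explains the 221 against 215 mm height. Station yaw is about -0.105. I'll go to a tilted pre-grasp and refine with the wrist camera.

```bash
cat >> h.py <<'E'
PSI=-0.105
def pose(G,tilt,back,psi=PSI):
    """TCP pose holding grip G with gripper leaning back by tilt(deg), retracted by back"""
    xs=np.array([np.cos(psi),np.sin(psi),0]); t=np.radians(tilt)
    a=np.sin(t)*xs-np.array([0,0,np.cos(t)]); x=np.cos(t)*xs+np.array([0,0,np.sin(t)])
    R=np.c_[x,np.cross(a,x),a]
    return np.asarray(G)+a*(5-back),R
def rel(P,R,o=None):
    o=o or readout.get_obs(); R0=Ro.from_rotvec(o["tool_rot"]).as_matrix()
    return (R0.T@(P-np.array(o["tcp_pos"]))).round(1).tolist(),Ro.from_matrix(R0.T@R).as_rotvec().round(3).tolist()
E
python3 -c "
from h import *
P,R=pose([463,104,215],33,130); print(P,rel(P,R))"
```

```text
[395.29506629 111.13525941 319.83382099] ([321.6, 369.7, -83.3], [0.084, 0.572, -0.284])
```

```bash
python3 -m handwheel '{"commands":[[[50,60,-83],[0,0,0],1],[[321.6,369.7,-83.3],[0.084,0.572,-0.284],1],[[321.6,369.7,-83.3],[0.084,0.572,-0.284],1],[[321.6,369.7,-83.3],[0.084,0.572,-0.284],1],[[321.6,369.7,-83.3],[0.084,0.572,-0.284],1],[[321.6,369.7,-83.3],[0.084,0.572,-0.284],1],[[321.6,369.7,-83.3],[0.084,0.572,-0.284],1],[[321.6,369.7,-83.3],[0.084,0.572,-0.284],1]]}' 15
python3 -c "
from h import *
P,R=pose([463,104,215],33,130); print(P,rel(P,R))"
```

```text
time_s: 2.0
tcp_pos: [361.1, 211.3, 308.9]
tool_rot: [2.98, -0.153, 0.884]
force: [1.2, -0.3, -0.2]
opening: 87.1
grip_force: 0.0
[395.29506629 111.13525941 319.83382099] ([43.1, 96.1, 14.9], [-0.001, -0.001, 0.002])
```

```bash
python3 -m handwheel '{"commands":[[[43,96,15],[0,0,0],1],[[43,96,15],[0,0,0],1],[[43,96,15],[0,0,0],1],[[43,96,15],[0,0,0],1],[[43,96,15],[0,0,0],1]]}' 15
python3 - <<'E'
from h import *
P,R=pose([463,104,215],33,130); print(rel(P,R))
m=vision.camera_model("wrist"); im=vision.camera("wrist")
print("cam pos",(-np.array(m["R"]).T@np.array(m["t"])).round(0), proj(m,[463,104,215]))
np.save("w1.npy",im); cv2.imwrite("pics/w1.png",im[:,:,::-1])
for n in ["bin_grip","drawer_front","tag0"]: print(n,[(np.round(d["point"]).tolist(),round(d["p"],2)) for d in nets.find_in("wrist",n)[:4]])
try: print(red(im,proj(m,[463,104,215])[0],60))
except Exception as e: print(e)
E
```

```text
time_s: 2.5
tcp_pos: [395.4, 113.8, 319.9]
tool_rot: [2.98, -0.155, 0.884]
force: [-0.4, -0.5, -0.2]
opening: 86.9
grip_force: 0.0
([0.1, 2.6, 0.2], [-0.001, -0.001, 0.001])
cam pos [371. 117. 480.] [[261.31378005 184.63365773]]
bin_grip [([256.0, 165.0], 0.64), ([411.0, 154.0], 0.61)]
drawer_front [([260.0, 103.0], 0.75)]
tag0 [([280.0, 171.0], 0.85), ([237.0, 168.0], 0.61)]
(array([258.94779772, 181.84339315]), np.int64(613), (np.int64(238), np.int64(278), np.int64(172), np.int64(191)))
```

View pics/w1.png

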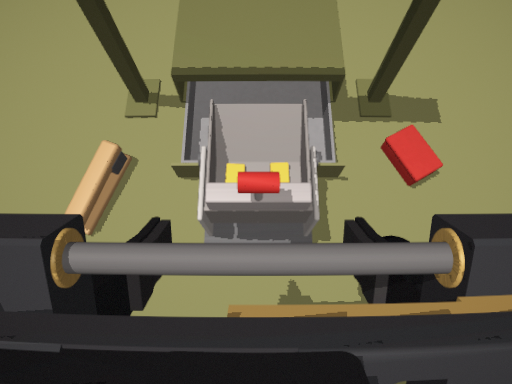

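The wrist view shows the red grip at (259,182), tags beyond it, and the drawer below at (260,100). The camera sits on the +x side of the hand, about 67 mm out, so it would meet the ledge when the bin is tipped. A half turn about the tool axis puts it on the free side and also gives a second view.

Run:
```python
from h import *
import pickle
m=vision.camera_model("wrist"); m1={k:np.array(v) for k,v in m.items()}; 
pickle.dump(m1,open("w1.pkl","wb"))
mt=vision.camera_model("top")
r=tri([m1,mt],[np.array([258.9,181.8]),np.array([242.2,232.5])]); print(r.x,r.fun)
print(np.round(readout.get_obs()["joint_pos"],3))
```

```text
[466.08038261 106.17694172 211.98345305] [ 0.32903847  0.08373645 -1.08120045 -0.27743528]
[ 0.978 -0.309 -0.86   0.691 -0.854  0.069]
```

```bash
python3 -m handwheel '{"commands":[[[40,0,10],[0,0,0],1],[[65,0,19],[0,0,-1.2],1],[[65,0,19],[0,0,-1.2],1],[[65,0,19],[0,0,-1.2],1],[[65,0,19],[0,0,-1.2],1],[[65,0,19],[0,0,-1.2],1],[[65,0,19],[0,0,-1.2],1],[[65,0,19],[0,0,-1.2],1]]}' 15
python3 -c "
from h import *
print(np.round(readout.get_obs()['joint_pos'],3))"
```

```text
time_s: 3.5
tcp_pos: [459.7, 107.7, 338.6]
tool_rot: [2.439, 1.261, 0.679]
force: [0.2, -0.6, -0.7]
opening: 87.2
grip_force: 0.0
[ 0.789 -0.2   -0.733  0.657 -0.767  1.315]
```

```bash
for k in 1; do python3 -m handwheel '{"commands":[[[0,0,0],[0,0,1.2],1],[[0,0,0],[0,0,1.2],1],[[0,0,0],[0,0,1.2],1],[[0,0,0],[0,0,1.2],1],[[0,0,0],[0,0,1.2],1],[[0,0,0],[0,0,1.2],1],[[0,0,0],[0,0,1.2],1],[[0,0,0],[0,0,1.2],1]]}' ; python3 -m handwheel '{"commands":[[[0,0,0],[0,0,1.2],1],[[0,0,0],[0,0,1.2],1],[[0,0,0],[0,0,1.2],1],[[0,0,0],[0,0,1.2],1],[[0,0,0],[0,0,1.2],1],[[0,0,0],[0,0,1.2],1],[[0,0,0],[0,0,1.2],1],[[0,0,0],[0,0,1.2],1]]}' ;  python3 -m handwheel '{"commands":[[[0,0,0],[0,0,1.2],1],[[0,0,0],[0,0,1.2],1],[[0,0,0],[0,0,1.2],1],[[0,0,0],[0,0,1.2],1],[[0,0,0],[0,0,1.2],1],[[0,0,0],[0,0,1.2],1],[[0,0,0],[0,0,1.2],1],[[0,0,0],[0,0,1.2],1]]}'; done
python3 - <<'E'
from h import *
print(np.round(readout.get_obs()['joint_pos'],3))
P,R=pose([466,105,215],33,70); R=R@np.diag([-1,-1,1]); print(P,rel(P,R))
E
```

```text
time_s: 4.3
tcp_pos: [459.7, 107.7, 338.7]
tool_rot: [-2.974, 0.386, -0.887]
force: [-0.1, 0.5, 0.6]
opening: 87.0
grip_force: 0.0
time_s: 5.1
tcp_pos: [459.7, 107.8, 338.7]
tool_rot: [-2.036, 1.819, -0.655]
force: [0.1, -0.2, 0.4]
opening: 87.3
grip_force: 0.0
time_s: 5.9
tcp_pos: [459.7, 107.7, 338.7]
tool_rot: [-0.619, 2.513, -0.259]
force: [0.2, 0.2, 0.3]
opening: 87.2
grip_force: 0.0
[ 0.789 -0.2   -0.733  0.657 -0.767 -2.297]
[430.79343447 108.71033489 269.51358692] ([52.7, 32.6, 42.3], [0.001, -0.0, 0.588])
```

```bash
python3 -m handwheel '{"commands":[[[0,0,0],[0,0,0.588],1],[[0,0,0],[0,0,0.588],1],[[0,0,0],[0,0,0.588],1],[[52.7,32.6,42.3],[0,0,0.588],1],[[52.7,32.6,42.3],[0,0,0.588],1],[[52.7,32.6,42.3],[0,0,0.588],1],[[52.7,32.6,42.3],[0,0,0.588],1]]}'
python3 - <<'E'
from h import *
import pickle
print(np.round(readout.get_obs()['joint_pos'],3))
P,R=pose([466,105,215],33,70); R=R@np.diag([-1,-1,1]); print(P,rel(P,R))
m=vision.camera_model("wrist"); im=vision.camera("wrist"); cv2.imwrite("pics/w2.png",im[:,:,::-1])
p=proj(m,[466,105,215])[0]; print(p)
c,n,b=red(im,p,60); print(c,n,b)
m1=pickle.load(open("w1.pkl","rb")); mt=vision.camera_model("top")
r=tri([m1,m],[np.array([258.9,181.8]),c]); print(r.x,r.fun)
r=tri([m1,m,mt],[np.array([258.9,181.8]),c,np.array([242.2,232.5])]); print(r.x,r.fun)
E
```

```text
time_s: 6.6
tcp_pos: [432.2, 107.1, 272.4]
tool_rot: [0.129, 2.565, -0.039]
force: [-0.4, 0.1, 1.3]
opening: 86.7
grip_force: 0.0
[ 0.793 -0.198 -0.934  0.821 -0.617 -3.097]
[430.79343447 108.71033489 269.51358692] ([2.8, 1.5, 1.6], [0.002, -0.002, 0.004])
[258.07964966 203.30336829]
[260.11694915 199.96101695] 590 (np.int64(234), np.int64(286), np.int64(192), np.int64(215))
[466.11399487 106.37348567 212.15774034] [ 0.08903905 -0.00271376  0.07067316 -0.00203984]
[465.99941889 106.27615184 212.24964715] [ 2.22073605e-01  7.86964017e-02 -9.37784366e-02  5.60384258e-05
 -1.11898245e+00 -2.58477008e-01]
```

View pics/w2.png

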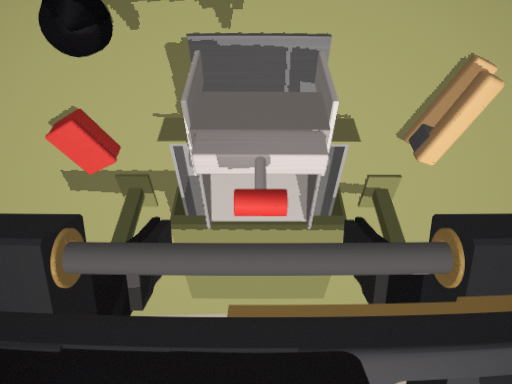

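The second wrist view has the grip at (260,200). The two wrist views and the top camera agree on grip (466,106.3,212). Joint 6 is at its limit with the 33° tilt here (a smaller tilt gives room), so I'll grasp at 15° and tilt further while carrying.

```bash
cat >> h.py <<'E'
FL=np.diag([-1.,-1,1]); G0=np.array([466,106.3,213.])
XS=np.array([np.cos(PSI),np.sin(PSI),0]); Z=np.array([0,0,1.])
H=G0+75*XS-125*Z
def grip(th): 
    return H+XS*(-75*np.cos(th)+125*np.sin(th))+Z*(75*np.sin(th)+125*np.cos(th))
def fp(th,tilt,back=0):
    P,R=pose(grip(th),tilt,back); return P,R@FL
def rows(l,start=None):
    "rows rel. to start=(P,R) (commanded) or measured pose"
    if start is None:
        o=readout.get_obs(); start=(np.array(o["tcp_pos"]),Ro.from_rotvec(o["tool_rot"]).as_matrix())
    P0,R0=start
    for q in l:
        P,R=fp(*q); print(q,"[",(R0.T@(P-P0)).round(1).tolist(),",",Ro.from_matrix(R0.T@R).as_rotvec().round(3).tolist(),"]")
E
python3 -c "
from h import *
rows([(0,15,70),(0,15,0)])"
```

```text
(0, 15, 70) [ [-14.7, 1.9, 7.1] , [0.003, 0.314, 0.003] ]
(0, 15, 0) [ [6.9, 1.7, 73.6] , [0.003, 0.314, 0.003] ]
```

```bash
python3 -m handwheel '{"commands":[[[-14.7,1.9,7.1],[0.003,0.314,0.003],1],[[-14.7,1.9,7.1],[0.003,0.314,0.003],1],[[-14.7,1.9,7.1],[0.003,0.314,0.003],1],[[-14.7,1.9,7.1],[0.003,0.314,0.003],1]]}'
python3 - <<'E'
from h import *
print(np.round(readout.get_obs()['joint_pos'],3))
rows([(0,15,70),(0,15,0)])
m=vision.camera_model("wrist"); im=vision.camera("wrist")
p=proj(m,G0)[0]; print(p,red(im,p,60))
E
```

```text
time_s: 7.05
tcp_pos: [452.3, 109.8, 277.4]
tool_rot: [0.154, 2.874, -0.014]
force: [0.4, 0.2, 0.4]
opening: 87.2
grip_force: 0.0
[ 0.706 -0.049 -0.539  0.239 -0.908 -2.515]
(0, 15, 70) [ [3.1, -2.1, 0.8] , [0.004, 0.002, -0.003] ]
(0, 15, 0) [ [3.2, -2.3, 70.8] , [0.004, 0.002, -0.003] ]
[252.31066883 202.57304605] (array([253.13600892, 203.63991081]), np.int64(897), (np.int64(226), np.int64(278), np.int64(193), np.int64(216)))
```

```bash
python3 -m handwheel '{"commands":[[[3.2,-2.2,20],[0,0,0],1],[[3.2,-2.2,40],[0,0,0],1],[[3.2,-2.3,60],[0,0,0],1],[[3.2,-2.3,70.8],[0,0,0],1],[[3.2,-2.3,70.8],[0,0,0],1]]}'
python3 - <<'E'
from h import *
rows([(0,15,0)])
m=vision.camera_model("wrist"); im=vision.camera("wrist")
p=proj(m,G0)[0]; print(p,red(im,p,80))
E
python3 -m handwheel '{"commands":[[[0,0,0],[0,0,0],0.2],[[0,0,0],[0,0,0],-0.2],[[0,0,0],[0,0,0],-0.4],[[0,0,0],[0,0,0],-1],[[0,0,0],[0,0,0],-1],[[0,0,0],[0,0,0],-1]]}' 15
```

```text
time_s: 7.6
tcp_pos: [461.6, 101.4, 203.1]
tool_rot: [0.149, 2.88, -0.028]
force: [0.0, -0.5, -0.3]
opening: 87.3
grip_force: 0.0
(0, 15, 0) [ [-6.3, 5.3, -3.6] , [-0.005, -0.004, 0.002] ]
[267.00510256 271.20015211] (array([267.20773639, 284.06876791]), np.int64(698), (np.int64(228), np.int64(307), np.int64(276), np.int64(292)))
time_s: 8.25
tcp_pos: [462.6, 102.1, 204.3]
tool_rot: [0.149, 2.879, -0.025]
force: [-0.1, -0.2, -0.2]
opening: 47.1
grip_force: 0.0
```

```bash
python3 - <<'E'
from h import *
rows([(0,15,0)])
E
python3 -m handwheel '{"commands":[[[-5.5,4.5,-2.5],[0,0,0],-0.05],[[-5.5,4.5,-2.5],[0,0,0],-0.05],[[-5.5,4.5,-2.5],[0,0,0],-0.05],[[-5.5,4.5,-2.5],[0,0,0],-0.05]]}' 15
python3 - <<'E'
from h import *
rows([(0,15,0)])
m=vision.camera_model("wrist"); im=vision.camera("wrist")
p=proj(m,G0)[0]; print(p,red(im,p,80)); cv2.imwrite("pics/w3.png",im[:,:,::-1])
E
```

```text
(0, 15, 0) [ [-5.1, 4.5, -2.7] , [-0.003, -0.002, 0.002] ]
time_s: 8.65
tcp_pos: [467.6, 106.1, 207.9]
tool_rot: [0.149, 2.879, -0.025]
force: [0.3, 0.2, -0.0]
opening: 41.2
grip_force: 0.0
(0, 15, 0) [ [0.3, 0.0, -0.4] , [-0.003, -0.003, 0.002] ]
[255.29175049 254.49298722] (array([240.5       , 240.63095238]), np.int64(84), (np.int64(218), np.int64(271), np.int64(240), np.int64(241)))
```

View pics/w3.png

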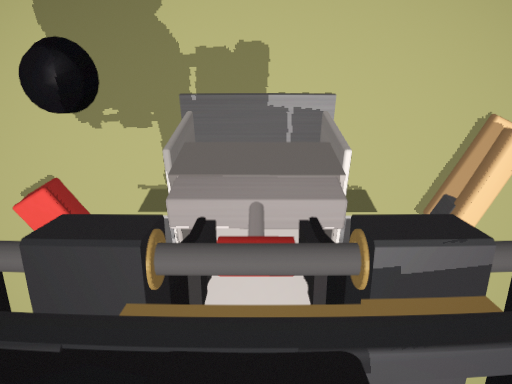

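The view shows the fingers straddling the red grip at (257,255), centred. I'll close on it now.

```bash
python3 -m handwheel '{"commands":[[[0,0,0],[0,0,0],-0.3],[[0,0,0],[0,0,0],-1],[[0,0,0],[0,0,0],-1],[[0,0,0],[0,0,0],-1],[[0,0,0],[0,0,0],-1]]}' 15
python3 - <<'E'
from h import *
rows([(0,15)])
rows([(t,15+18*min(1,t/1.0)) for t in (0.1,.2,.3,.4,.5,.6,.7,.8)],fp(0,15))
rows([(t,15+18*min(1,t/1.0)) for t in (.9,1,1.1,1.2,1.3,1.4,1.5,1.6)],fp(.8,29.4))
E
```

```text
time_s: 9.2
tcp_pos: [467.5, 105.5, 207.9]
tool_rot: [0.149, 2.879, -0.027]
force: [3.0, -3.9, 0.1]
opening: 33.6
grip_force: 15.0
(0, 15) [ [0.2, 0.7, -0.3] , [-0.005, -0.003, 0.002] ]
(0.1, 16.8) [ [-14.3, 0.0, -3.3] , [0.0, -0.031, 0.0] ]
(0.2, 18.6) [ [-29.0, 0.0, -5.2] , [0.0, -0.063, 0.0] ]
(0.3, 20.4) [ [-43.7, 0.0, -5.6] , [0.0, -0.094, -0.0] ]
(0.4, 22.2) [ [-58.4, -0.0, -4.6] , [-0.0, -0.126, -0.0] ]
(0.5, 24.0) [ [-72.9, 0.0, -2.1] , [0.0, -0.157, 0.0] ]
(0.6, 25.799999999999997) [ [-87.1, -0.0, 1.8] , [0.0, -0.188, 0.0] ]
(0.7, 27.6) [ [-100.8, -0.0, 7.0] , [0.0, -0.22, -0.0] ]
(0.8, 29.4) [ [-113.9, 0.0, 13.6] , [0.0, -0.251, 0.0] ]
(0.9, 31.2) [ [-10.1, -0.0, 10.7] , [-0.0, -0.031, -0.0] ]
(1, 33) [ [-19.0, 0.0, 22.3] , [-0.0, -0.063, -0.0] ]
(1.1, 33) [ [-26.6, 0.0, 34.7] , [-0.0, -0.063, -0.0] ]
(1.2, 33) [ [-32.9, -0.0, 47.9] , [-0.0, -0.063, -0.0] ]
(1.3, 33) [ [-37.9, 0.0, 61.6] , [-0.0, -0.063, -0.0] ]
(1.4, 33) [ [-41.5, -0.0, 75.7] , [-0.0, -0.063, -0.0] ]
(1.5, 33) [ [-43.6, -0.0, 90.1] , [-0.0, -0.063, -0.0] ]
(1.6, 33) [ [-44.3, -0.0, 104.6] , [-0.0, -0.063, -0.0] ]
```

```bash
python3 -m handwheel '{"commands":[[[-7,0,-1.7],[0,-0.015,0],-1],[[-14.3,0,-3.3],[0,-0.031,0],-1],[[-21.5,0,-4.3],[0,-0.047,0],-1],[[-29,0,-5.2],[0,-0.063,0],-1],[[-36.3,0,-5.4],[0,-0.078,0],-1],[[-43.7,0,-5.6],[0,-0.094,0],-1],[[-51,0,-5.1],[0,-0.11,0],-1],[[-58.4,0,-4.6],[0,-0.126,0],-1]]}' 15
python3 -c "
from h import *
rows([(.4,22.2)]);rows([(t,15+18*min(1,t/1.0)) for t in (.5,.6,.7,.8,.9,1)],fp(.4,22.2)); print(readout.get_obs()['joint_pos'])"
```

```text
time_s: 10.0
tcp_pos: [522.8, 99.7, 227.1]
tool_rot: [0.143, 2.753, -0.035]
force: [-2.4, -4.3, -0.6]
opening: 33.8
grip_force: 15.0
(0.4, 22.2) [ [0.4, 0.6, -0.8] , [-0.004, -0.002, 0.002] ]
(0.5, 24.0) [ [-14.1, 0.0, 4.3] , [0.0, -0.031, 0.0] ]
(0.6, 25.799999999999997) [ [-27.7, 0.0, 9.9] , [0.0, -0.063, 0.0] ]
(0.7, 27.6) [ [-40.6, 0.0, 16.8] , [0.0, -0.094, 0.0] ]
(0.8, 29.4) [ [-52.9, 0.0, 25.0] , [0.0, -0.126, 0.0] ]
(0.9, 31.2) [ [-64.2, 0.0, 34.3] , [-0.0, -0.157, 0.0] ]
(1, 33) [ [-74.5, 0.0, 44.7] , [0.0, -0.188, -0.0] ]
[ 0.60721188  0.0723466  -0.64894211  0.45394847 -0.60339583 -2.62657261]
```

```bash
python3 -m handwheel '{"commands":[[[-14.1,0,4.3],[0,-0.031,0],-1],[[-21,0,7],[0,-0.047,0],-1],[[-27.7,0,9.9],[0,-0.063,0],-1],[[-34,0,13.3],[0,-0.078,0],-1],[[-40.6,0,16.8],[0,-0.094,0],-1],[[-52.9,0,25],[0,-0.126,0],-1],[[-64.2,0,34.3],[0,-0.157,0],-1],[[-74.5,0,44.7],[0,-0.188,0],-1]]}' 15
python3 -c "
from h import *
rows([(1,33)]);rows([(t,33) for t in (1.1,1.2,1.3,1.4,1.5,1.55,1.6)],fp(1,33)); print(readout.get_obs()['joint_pos'])"
```

```text
time_s: 10.8
tcp_pos: [607.4, 90.9, 214.1]
tool_rot: [0.125, 2.577, -0.044]
force: [-3.5, -1.1, -5.5]
opening: 33.7
grip_force: 14.9
(1, 33) [ [-0.3, 0.5, -0.3] , [-0.002, -0.014, 0.009] ]
(1.1, 33) [ [-6.8, -0.0, 12.9] , [0.0, 0.0, 0.0] ]
(1.2, 33) [ [-12.3, -0.0, 26.4] , [0.0, 0.0, 0.0] ]
(1.3, 33) [ [-16.4, -0.0, 40.4] , [0.0, 0.0, 0.0] ]
(1.4, 33) [ [-19.1, -0.0, 54.7] , [0.0, 0.0, 0.0] ]
(1.5, 33) [ [-20.3, -0.0, 69.2] , [0.0, 0.0, 0.0] ]
(1.55, 33) [ [-20.4, -0.0, 76.5] , [0.0, 0.0, 0.0] ]
(1.6, 33) [ [-20.1, -0.0, 83.8] , [0.0, 0.0, 0.0] ]
[ 0.38036176  0.16892951 -0.77262616  1.13107471 -0.27991435 -3.09754822]
```

```bash
python3 -c "
from h import *
rows([(1,27),(1.1,27),(1.2,27),(1.3,27)])"
```

```text
(1, 27) [ [0.2, 0.5, -0.3] , [-0.002, 0.091, 0.009] ]
(1.1, 27) [ [-6.8, 0.5, 12.5] , [-0.002, 0.091, 0.009] ]
(1.2, 27) [ [-12.4, 0.5, 25.9] , [-0.002, 0.091, 0.009] ]
(1.3, 27) [ [-16.7, 0.4, 39.9] , [-0.002, 0.091, 0.009] ]
```

```bash
python3 -m handwheel '{"commands":[[[0.2,0,0],[0,0.091,0.009],-1],[[0,0,0],[0,0.091,0.009],-1],[[-3.5,0,6],[0,0.091,0.009],-1],[[-6.8,0,12.5],[0,0.091,0.009],-1],[[-9.7,0,19],[0,0.091,0.009],-1],[[-12.4,0,25.9],[0,0.091,0.009],-1],[[-14.7,0,33],[0,0.091,0.009],-1],[[-16.7,0,39.9],[0,0.091,0.009],-1]]}' 15
python3 -c "
from h import *
rows([(1.3,27)]);rows([(t,27) for t in (1.4,1.5,1.55,1.6)],fp(1.3,27)); print(readout.get_obs()['joint_pos'])"
```

```text
time_s: 11.6
tcp_pos: [645.4, 86.9, 193.1]
tool_rot: [0.148, 2.661, -0.034]
force: [-0.3, -4.9, 1.5]
opening: 33.8
grip_force: 15.0
(1.3, 27) [ [4.3, 0.4, 2.1] , [-0.001, 0.006, -0.006] ]
(1.4, 27) [ [-4.2, -0.0, 14.0] , [0.0, 0.0, 0.0] ]
(1.5, 27) [ [-6.9, -0.0, 28.3] , [0.0, 0.0, 0.0] ]
(1.55, 27) [ [-7.8, -0.0, 35.5] , [0.0, 0.0, 0.0] ]
(1.6, 27) [ [-8.2, -0.0, 42.8] , [0.0, 0.0, 0.0] ]
[ 0.43379574  0.27506654 -0.57966027  0.691129   -0.38076134 -2.71982551]
```

```bash
python3 -m handwheel '{"commands":[[[1,0,8],[0,0,0],-1],[[0,0,16],[0,0,0],-1],[[-2,0,23],[0,0,0],-1],[[-3,0,30],[0,0,0],-1],[[-4,0,37],[0,0,0],-1],[[-4,0,42],[0,0,0],-1],[[-4,0,44.5],[0,0,0],-1],[[-4,0,44.5],[0,0,0],-1]]}' 15
python3 - <<'E'
from h import *
rows([(1.6,27)]); print(readout.get_obs()['joint_pos'])
s=vision.camera("scene"); t=vision.camera("top"); 
for c in("scene","top"): print([(np.round(d["point"]).tolist(),round(d["p"],2)) for d in nets.find_in(c,"tag0")])
cv2.imwrite("pics/c4.png",cv2.resize(np.hstack([s[130:290,165:320],t[90:250,155:335]])[:,:,::-1],(800,382)))
E
```

```text
time_s: 12.4
tcp_pos: [670.6, 84.4, 156.7]
tool_rot: [0.148, 2.658, -0.033]
force: [4.6, -6.2, 1.7]
opening: 34.2
grip_force: 15.0
(1.6, 27) [ [2.0, 0.4, 1.0] , [-0.001, 0.008, -0.006] ]
[ 0.36689517  0.34898573 -0.61415781  0.89232241 -0.27354915 -2.87617753]
[]
[]
```

View pics/c4.png

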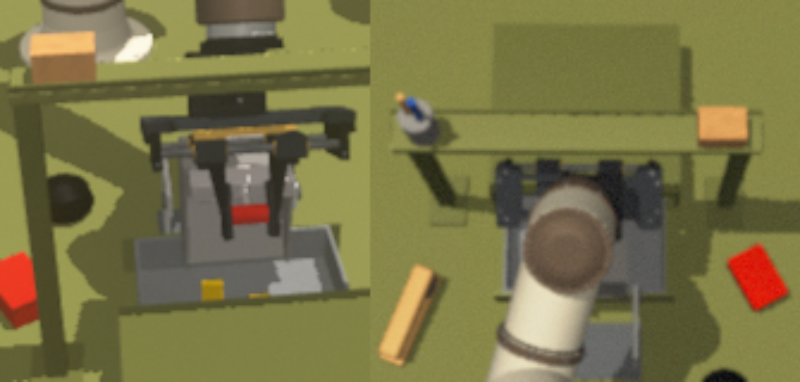

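Bin is tipped; one tag shows in the drawer at (212,290) and another peeks out at (258,296), with the rest probably hidden by the cabinet front. I'll open the fingers so the bin sits on its stop, then check.

```bash
python3 -m handwheel '{"commands":[[[0,0,0],[0,0,0],0.3],[[0,0,0],[0,0,0],0.3],[[0,0,0],[0,0,0],0.3],[[0,0,0],[0,0,0],0.3],[[0,0,0],[0,0,0],0.3],[[0,0,0],[0,0,0],0.3]]}' 15
python3 - <<'E'
from h import *
s=vision.camera("scene"); w=vision.camera("wrist"); m=vision.camera_model("scene")
p=proj(m,grip(1.6))[0]; print("grip pred",p,red(s,p,12))
for d in (1.5,1.55,1.65): print(d,proj(m,grip(d))[0])
cv2.imwrite("pics/c5.png",np.hstack([cv2.resize(s[195:265,220:310,::-1],(400,311),interpolation=cv2.INTER_CUBIC),cv2.resize(w[:,:,::-1],(400,311))]))
hsv=cv2.cvtColor(s,cv2.COLOR_RGB2HSV); M=cv2.inRange(hsv,(24,190,150),(32,255,255)); n,l,st,c=cv2.connectedComponentsWithStats(M); print([(st[i].tolist()) for i in range(1,n) if st[i][4]>2])
E
```

```text
time_s: 13.2
tcp_pos: [668.0, 84.9, 155.1]
tool_rot: [0.147, 2.662, -0.034]
force: [-0.1, -0.4, -0.1]
opening: 56.0
grip_force: 0.0
grip pred [268.97195887 220.47560139] (array([269.30555556, 218.125     ]), np.int64(72), (np.int64(262), np.int64(276), np.int64(216), np.int64(221)))
1.5 [268.58859281 213.85016134]
1.55 [268.79086952 217.17005246]
1.65 [269.13122562 223.75479295]
[[250, 248, 5, 2, 7], [250, 253, 2, 2, 3], [256, 252, 2, 3, 4]]
```

View pics/c5.png

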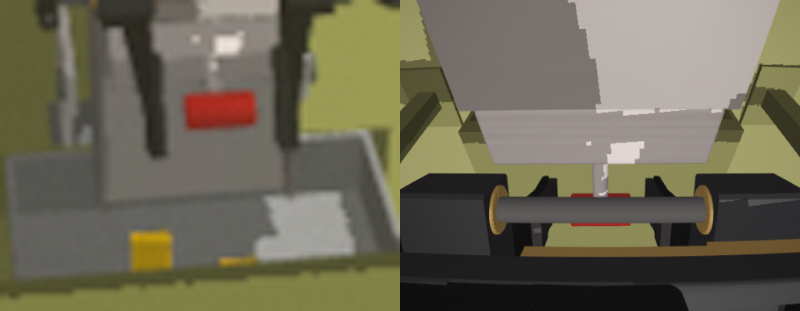

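The grip sits centred between the open fingers with the bin on its stop (pixel row agrees with 1.6 rad), and two tags show in the drawer. I'll regrasp and compute the return path.

```bash
python3 -m handwheel '{"commands":[[[0,0,0],[0,0,0],-1],[[0,0,0],[0,0,0],-1],[[0,0,0],[0,0,0],-1],[[0,0,0],[0,0,0],-1],[[0,0,0],[0,0,0],-1]]}' 15
python3 - <<'E'
from h import *
rows([(1.6,27)])
T=lambda t:15+12*min(1,t/1.0)
for a,b in ((1.6,1.2),(1.2,.8),(.8,.4),(.4,0)):
    rows([(round(a-(a-b)*k/4,3),T(a-(a-b)*k/4)) for k in range(1,5)],fp(a,T(a)))
E
```

```text
time_s: 13.8
tcp_pos: [668.0, 84.5, 155.2]
tool_rot: [0.147, 2.662, -0.035]
force: [0.2, 0.1, -0.1]
opening: 33.8
grip_force: 15.0
(1.6, 27) [ [-0.9, 0.5, 0.8] , [-0.002, 0.005, -0.005] ]
(1.5, 27) [ [1.3, -0.0, -14.5] , [0.0, 0.0, 0.0] ]
(1.4, 27) [ [4.1, -0.0, -28.8] , [0.0, 0.0, 0.0] ]
(1.3, 27) [ [8.2, 0.0, -42.8] , [0.0, 0.0, 0.0] ]
(1.2, 27) [ [13.8, 0.0, -56.3] , [0.0, 0.0, 0.0] ]
(1.1, 27) [ [6.9, 0.0, -12.9] , [0.0, 0.0, 0.0] ]
(1.0, 27) [ [15.0, 0.0, -25.0] , [0.0, 0.0, 0.0] ]
(0.9, 25.8) [ [24.3, -0.0, -36.2] , [0.0, 0.021, -0.0] ]
(0.8, 24.6) [ [34.8, -0.0, -46.5] , [0.0, 0.042, -0.0] ]
(0.7, 23.4) [ [11.8, 0.0, -8.7] , [-0.0, 0.021, 0.0] ]
(0.6, 22.200000000000003) [ [24.4, -0.0, -16.2] , [-0.0, 0.042, 0.0] ]
(0.5, 21.0) [ [37.7, -0.0, -22.4] , [-0.0, 0.063, -0.0] ]
(0.4, 19.8) [ [51.6, 0.0, -27.2] , [-0.0, 0.084, 0.0] ]
(0.3, 18.6) [ [14.5, 0.0, -2.3] , [-0.0, 0.021, 0.0] ]
(0.2, 17.4) [ [29.2, -0.0, -3.1] , [0.0, 0.042, 0.0] ]
(0.1, 16.2) [ [43.8, 0.0, -2.4] , [0.0, 0.063, 0.0] ]
(0.0, 15.0) [ [58.3, -0.0, -0.3] , [-0.0, 0.084, 0.0] ]
```

```bash
python3 -m handwheel '{"commands":[[[0.5,0,-7],[0,0,0],-1],[[1.3,0,-14.5],[0,0,0],-1],[[2.6,0,-21.6],[0,0,0],-1],[[4.1,0,-28.8],[0,0,0],-1],[[6,0,-35.8],[0,0,0],-1],[[8.2,0,-42.8],[0,0,0],-1],[[10.9,0,-49.6],[0,0,0],-1],[[13.8,0,-56.3],[0,0,0],-1]]}' 15
python3 -c "
from h import *
rows([(1.2,27),(1.25,27)])"
python3 -m handwheel '{"commands":[[[3.3,0,-6.5],[0,0,0],-1],[[6.9,0,-12.9],[0,0,0],-1],[[10.8,0,-19],[0,0,0],-1],[[15,0,-25],[0,0,0],-1],[[19.5,0,-30.7],[0,0.01,0],-1],[[24.3,0,-36.2],[0,0.021,0],-1],[[29.4,0,-41.5],[0,0.031,0],-1],[[34.8,0,-46.5],[0,0.042,0],-1]]}' 15
python3 -c "
from h import *
rows([(.8,24.6),(.85,25.2)])"
```

```text
time_s: 14.6
tcp_pos: [629.9, 88.5, 199.7]
tool_rot: [0.148, 2.662, -0.035]
force: [2.8, -2.4, 0.6]
opening: 33.9
grip_force: 15.0
(1.2, 27) [ [-1.1, 0.5, 1.6] , [-0.002, 0.005, -0.006] ]
(1.25, 27) [ [-4.0, 0.5, 8.3] , [-0.002, 0.005, -0.006] ]
time_s: 15.4
tcp_pos: [577.5, 94.0, 224.6]
tool_rot: [0.15, 2.705, -0.033]
force: [0.7, -6.2, 4.0]
opening: 33.8
grip_force: 15.0
(0.8, 24.6) [ [-2.0, 0.5, 1.2] , [-0.002, 0.004, -0.005] ]
(0.85, 25.2) [ [-7.6, 0.6, 6.0] , [-0.002, -0.007, -0.005] ]
```

```bash
python3 -m handwheel '{"commands":[[[5.8,0,-4.5],[0,0.01,0],-1],[[11.8,0,-8.7],[0,0.021,0],-1],[[18,0,-12.6],[0,0.031,0],-1],[[24.4,0,-16.2],[0,0.042,0],-1],[[31,0,-19.5],[0,0.052,0],-1],[[37.7,0,-22.4],[0,0.063,0],-1],[[44.6,0,-25],[0,0.073,0],-1],[[51.6,0,-27.2],[0,0.084,0],-1]]}' 15
python3 -c "
from h import *
rows([(.4,19.8)])"
python3 -m handwheel '{"commands":[[[5,0,-1],[0,0.007,0],-1],[[10,0,-1.7],[0,0.014,0],-1],[[14.5,0,-2.3],[0,0.021,0],-1],[[19.4,0,-2.7],[0,0.028,0],-1],[[24.3,0,-3],[0,0.035,0],-1],[[29.2,0,-3.1],[0,0.042,0],-1],[[34,0,-3],[0,0.05,0],-1],[[38,0,-2.8],[0,0.055,0],-1]]}' 15
python3 -c "
from h import *
rows([(.14,16.7),(0,16.7),(0,15)])"
```

```text
time_s: 16.2
tcp_pos: [518.9, 100.1, 226.8]
tool_rot: [0.155, 2.79, -0.029]
force: [-0.6, -4.6, 3.6]
opening: 34.0
grip_force: 15.0
(0.4, 19.8) [ [-3.1, 0.6, 0.3] , [-0.003, 0.002, -0.005] ]
time_s: 17.0
tcp_pos: [482.1, 104.0, 215.4]
tool_rot: [0.158, 2.847, -0.026]
force: [-1.1, -4.5, -0.1]
opening: 33.4
grip_force: 15.0
(0.14, 16.7) [ [-3.8, 0.7, -1.0] , [-0.003, -0.001, -0.005] ]
(0, 16.7) [ [16.3, 0.6, 2.7] , [-0.003, -0.001, -0.005] ]
(0, 15) [ [16.4, 0.6, 2.7] , [-0.003, 0.029, -0.005] ]
```

```bash
python3 -m handwheel '{"commands":[[[2,0,0.2],[0,0,0],-1],[[4,0,0.4],[0,0,0],-1],[[6,0,0.6],[0,0,0],-1],[[8,0,0.9],[0,0,0],-1],[[10,0,1.2],[0,0,0],-1],[[11.5,0,1.4],[0,0,0],-1],[[13,0,1.7],[0,0,0],-1],[[14,0,2],[0,0,0],-1]]}' 15
python3 -c "
from h import *
rows([(0,16.7)])"
python3 -m handwheel '{"commands":[[[0.5,0,0],[0,0,0],-1],[[1,0,0],[0,0,0],-1],[[1.5,0,0],[0,0,0],-1],[[2,0,0],[0,0,0],-1],[[2.5,0,0],[0,0,0],-1],[[2.5,0,0],[0,0,0],-1],[[2.5,0,0],[0,0,0],-1]]}' 15
python3 -c "
from h import *
rows([(0,16.7)])"
```

```text
time_s: 17.8
tcp_pos: [469.6, 105.3, 209.1]
tool_rot: [0.158, 2.847, -0.026]
force: [1.5, -4.9, -3.1]
opening: 33.4
grip_force: 15.0
(0, 16.7) [ [2.4, 0.6, 0.1] , [-0.004, -0.001, -0.006] ]
time_s: 18.5
tcp_pos: [467.6, 105.5, 207.9]
tool_rot: [0.158, 2.847, -0.026]
force: [4.5, -6.6, -8.6]
opening: 33.5
grip_force: 15.0
(0, 16.7) [ [0.1, 0.7, -0.3] , [-0.004, -0.001, -0.006] ]
```

```bash
python3 -m handwheel '{"commands":[[[0.5,0,0.5],[0,0,0],-1],[[1,0,1],[0,0,0],-1],[[1.5,0,1],[0,0,0],-1],[[1.5,0,1],[0,0,0],-1]]}' 15
python3 -c "
from h import *
rows([(0,16.7)])"
```

```text
time_s: 18.9
tcp_pos: [467.5, 105.6, 207.9]
tool_rot: [0.158, 2.844, -0.026]
force: [8.5, -10.4, -4.1]
opening: 33.6
grip_force: 15.0
(0, 16.7) [ [0.1, 0.6, -0.4] , [-0.004, 0.002, -0.005] ]
```

The bin is on its upright stop: the pose equals the original and force rises without motion. I'll release, back out along the fingers and verify.

```bash
python3 -m handwheel '{"commands":[[[-1,0,-0.5],[0,0,0],-0.1],[[-1,0,-0.5],[0,0,0],0.4],[[-1,0,-0.5],[0,0,0],0.4],[[-1,0,-0.5],[0,0,0],0.4],[[-1,0,-0.5],[0,0,0],0.4]]}' 15
python3 -m handwheel '{"commands":[[[0,0,-15],[0,0,0],0.4],[[0,0,-35],[0,0,0],0.4],[[0,0,-60],[0,0,0],0.4],[[0,0,-90],[0,0,0],0.4],[[0,0,-120],[0,0,0],0.4],[[0,0,-150],[0,0,0],0.4],[[0,0,-150],[0,0,0],0.4]]}'
python3 - <<'E'
from h import *
print(np.round(readout.get_obs()['joint_pos'],3))
s=vision.camera("scene");t=vision.camera("top");w=vision.camera("wrist")
m=vision.camera_model("wrist"); p=proj(m,G0)[0]; print(p,red(w,p,50))
print(red(s,(258,152),8)[0::2])
cv2.imwrite("pics/c6.png",np.vstack([cv2.resize(np.hstack([s[130:290,165:320],t[90:250,155:335]])[:,:,::-1],(700,334)),cv2.resize(w[:,:,::-1],(350,262)).repeat(1,1) if 0 else np.hstack([cv2.resize(w[:,:,::-1],(350,262)),cv2.resize(s[195:265,220:310,::-1],(350,262))])]))
E
```

```text
time_s: 19.4
tcp_pos: [468.7, 107.2, 209.8]
tool_rot: [0.157, 2.842, -0.021]
force: [0.1, -0.1, -0.3]
opening: 58.4
grip_force: 0.0
time_s: 20.1
tcp_pos: [426.2, 112.7, 358.0]
tool_rot: [0.156, 2.835, -0.012]
force: [-0.5, 1.3, 0.3]
opening: 60.8
grip_force: 0.0
[ 0.783 -0.162 -0.45   0.258 -1.097 -2.561]
[255.70899402 178.98511466] (array([253.5899705 , 176.08849558]), np.int64(339), (np.int64(236), np.int64(273), np.int64(169), np.int64(188)))
(array([258.2       , 151.73333333]), (np.int64(252), np.int64(263), np.int64(151), np.int64(152)))
```

View pics/c6.png

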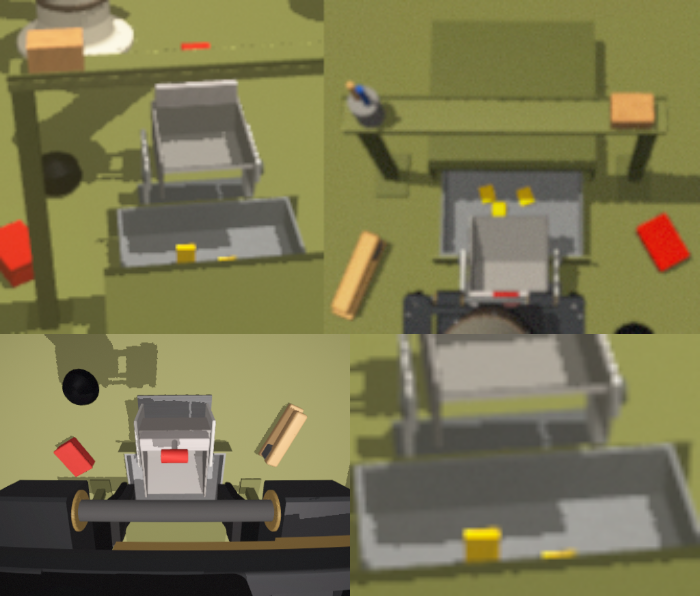

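Bin upright and empty. The top view shows three tag shapes in the drawer at (487,194), (526,196) and (499,209), the last one brighter and probably on top of the fourth. One zoomed look to settle it.

Run:
```python
from h import *
s=vision.camera("scene");t=vision.camera("top")
for c,im in(("scene",s),("top",t)):
    hsv=cv2.cvtColor(im,cv2.COLOR_RGB2HSV); M=cv2.inRange(hsv,(22,180,90),(33,255,255)); n,l,st,ce=cv2.connectedComponentsWithStats(M); print(c,[(st[i].tolist(),ce[i].round(1).tolist()) for i in range(1,n) if st[i][4]>4])
    print([(np.round(d["point"]).tolist(),round(d["p"],2)) for d in nets.find_in(c,"tag0")])
cv2.imwrite("pics/c7.png",np.hstack([cv2.resize(s[230:265,235:280,::-1],(400,311),interpolation=cv2.INTER_NEAREST),cv2.resize(t[165:205,205:255,::-1],(400,311),interpolation=cv2.INTER_NEAREST)]))
```

```text
scene [([249, 247, 10, 9, 72], [253.4, 250.8]), ([270, 253, 7, 2, 8], [273.4, 253.9])]
[([256.0, 249.0], 0.41)]
top [([230, 179, 12, 14, 82], [235.3, 185.7]), ([248, 180, 8, 8, 47], [251.1, 183.7])]
[([239.0, 189.0], 0.62), ([252.0, 184.0], 0.62)]
```

View pics/c7.png

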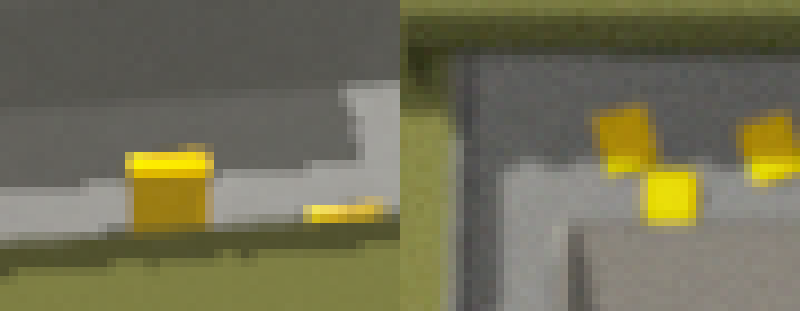

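Run:
```python
from h import *
ms,mt=vision.camera_model("scene"),vision.camera_model("top")
r=tri([ms,mt],[np.array([254,248.]),np.array([238.2,189.6])]); print("lit tag",r.x,r.fun)
def at(m,p,z): return least_squares(lambda q:proj(m,[q[0],q[1],z])[0]-p,[680,90]).x
def st(w): d=np.r_[w[:2]]-H[:2]; return (d@XS[:2]).round(),(d@np.array([-XS[1],XS[0]])).round()
for z in (18,26):
  print(z,"top lit",st(at(mt,np.array([238.2,189.6]),z)),"top L",st(at(mt,np.array([232.5,181.8]),z)),"top R",st(at(mt,np.array([251.1,183.7]),z)))
  print(z,"scene lit centre",st(at(ms,np.array([253.7,248.]),z)),"lit edges",st(at(ms,np.array([249,247]),z)),st(at(ms,np.array([258.8,250]),z)),"dark bottom",st(at(ms,np.array([253.7,256.]),z)),"R",st(at(ms,np.array([273.4,253.9]),z)))
```

```text
lit tag [620.51441978  79.33824638  43.2006275 ] [ 7.11456774 -0.39117165  9.17426159  0.93485785]
18 top lit (np.float64(90.0), np.float64(19.0)) top L (np.float64(116.0), np.float64(38.0)) top R (np.float64(110.0), np.float64(-22.0))
18 scene lit centre (np.float64(52.0), np.float64(-25.0)) lit edges (np.float64(47.0), np.float64(-37.0)) (np.float64(61.0), np.float64(-14.0)) dark bottom (np.float64(82.0), np.float64(-29.0)) R (np.float64(79.0), np.float64(20.0))
26 top lit (np.float64(88.0), np.float64(19.0)) top L (np.float64(114.0), np.float64(38.0)) top R (np.float64(108.0), np.float64(-22.0))
26 scene lit centre (np.float64(61.0), np.float64(-26.0)) lit edges (np.float64(56.0), np.float64(-38.0)) (np.float64(70.0), np.float64(-15.0)) dark bottom (np.float64(90.0), np.float64(-30.0)) R (np.float64(88.0), np.float64(19.0))
```

The views account for four distinct tags in the drawer at station x/y (116,38), (110,-22), (90,19) and (65,-26). The bin is upright and empty, the drawer has not moved and the gripper is clear.

```bash
python3 -c "
from plant import hand_in
print(hand_in())"
```

```text
the job is handed in; nothing more can be done
None
```

The job is handed in: the bin was tipped right over and its four tags are in the drawer, and it was then eased back to its upright stop and let go at about 20 s, with the drawer and desk items where they were. One tag was seen by the scene camera only.

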